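# Unhook a chip carrier from its peg and load it

### The arm

A 7-joint arm with a two-finger parallel gripper is mounted at the origin on the work surface. World frame = base frame: x ahead of the robot, y to its left, z up, the work surface at z = 0. Lengths are in m, angles in rad, forces in N, time in s.
With the tool pointing down it reaches from about 0.375 to 0.925 m from the base axis. Payload 3.1 kg.
Tool frame: the origin (TCP) lies on the centre line of the jaws, within the pads' length; the fingertips stand 14 mm ahead of it and the grasp point (between the pads) lies 5 mm behind it; z points along the fingers, y is the line along which they close (so a half turn about z gives the same grasp; the last joint's range is limited). The gripper opens to 85 mm and grips with 20 to 120 N. Pads are 22 mm wide; open, the fingers measure 114 mm over their backs; the gripper's body (76 mm by 85 mm) begins 54 mm behind the grasp point. The pads swing forward as they close: fully open they stand 13 mm farther back than shut.
Start: joints at [1.178, 0.383, 0.044, 1.598, -0.018, 1.161, -0.05], TCP at [0.189, -0.622, 0.22] pointing down, gripper open.
Joint ranges: [-2.61, 2.61], [-0.41, 2.15], [-1.48, 1.57], [0, 2.5], [-1.57, 4.71], [0.05, 1.97], [-2.85, 2.85]. Speed limits (rad/s): [2.79, 2.79, 3.14, 3.14, 3.14, 3.14, 3.14].

### API

Orientations are given as a unit quaternion [w, x, y, z].
In Python, from bench import env gives the robot as it stands. The module is installed in compiled form; this text tells all that it offers.
- The arm moves only by the shell command python3 -m jog 'ROWS' [FORCE]. ROWS is a JSON object of lists of equal length, an entry for each row: "dr": the turn, a rotation vector about the tool's x, y, z in rad, a list of three; "travel": the shift along the tool's x, y, z in m, a list of three; "grip": the opening in per cent of the stroke, from 0 (shut) to 100 (fully open). In form: {"dr": [[wx, wy, wz], ...], "travel": [[tx, ty, tz], ...], "grip": [grip, ...]}. A call has 1 to 20 rows; each row is the pose to reach, as a shift and turn from the pose commanded when the call began, along the tool's axes at that moment; what a row does not reach only later rows make up. A row lasts 1/8 s, in which the tool goes at most 62.5 mm and 10.7 degrees, less where a joint would pass 70% of its speed; a pose out of reach is approached as far as the arm can. A call with a gripper value outside its range is refused whole. The fingers move at their own pace and stop on an object; FORCE is the grip in N (left out, the last holds). Time passes only in rows, so rows that repeat a pose let the fingers close. It gives the time, the measured TCP pose, the force and the opening at its end, in the units of the state.
- env.sense(): the state, without advancing time (a new reading comes with each control period).
- env.read_camera(name): name is "side" or "top" or "wrist"; returns a dict with "pixels" (384x512x3 uint8, red, green, blue), "intrinsics" (3x3 intrinsics, pixels), "extrinsics" (4x4, takes a point from world to camera coordinates); the wrist camera has in their place "T_tool_cam" (4x4, takes a point from camera to tool coordinates, whose origin is the TCP and whose axes are the flange's). Camera axes: x right, y down, z forward; pixel columns grow to the right and rows downward; lengths in m; the calibration is good to about 2 mm. A picture is of the moment at which its call begins: read the wrist's pose just before it. There is no depth.
- env.hand_in(): hands the job in, once; it reports no verdict.
The state is a dict: "clock": time; "joints": joint angles; "qvel": joint speeds; "tau": joint torques, N m; "tcp_pos": TCP position; "eef_rot": TCP orientation; "contact_force": force on the tool from outside, world axes, zero at the start; "moment": the same for the moment, N m; "width": opening from 0.0 (shut) to 1.0 (fully open).
Only numpy, scipy, OpenCV 4.12 (cv2) and the standard library are available. Lean on these libraries where they do the work, as an engineer would, in place of code of your own. Each camera call takes 0.05 s, during which the arm holds its last target. There are 200 camera calls.

### The job

Take the chip carrier plate off the display peg on the stand: lift its holed end just enough to follow and clear the upturned tip while you slide it off, gently, without forcing it against the peg or stand. Then stand it upright in the slot of the loading block, foot down and fully home, without ramming it, and let go of it. Leave the tray, the lens block and the jar alone.

Things in the scene. Friction and masses are not known exactly. Their poses are not given: they have to be found in the camera images.
- stand: Peg stand, fixed. Origin on the deck under its upright 20 mm post. Base plate 190 x 100 x 12 mm (reaching 140 mm to the stand's -x and 50 mm to its +x from the post), black clamp 34 x 30 x 30 mm on top of the post (top 240 mm above the deck). From the clamp a level display peg points along the stand's own -x.
- peg_root (a point): On the post's axis at the height of the peg's centre line (225 mm up). The peg is rigid, round, 6 mm thick, its end bent up at 45 degrees: the last 17 mm of reach rise to a top 17 mm above the centre line. It is clamped at another length each time, not measured: its end lies 87 to 127 mm from the post's axis, so the bend must be felt or seen.
- carrier: Chip carrier, a loose rigid grey plate of 90 to 190 g, hung upright on the peg. Origin at the middle of its foot edge; x is the plate's normal (along the peg at the start), y its width, z up. 6 mm thick, 60 mm wide up to 90 mm, then a neck and tab 34 mm wide up to 166 mm. The plain tab (118 to 166 mm) is the place to grip, from above, fingers on the broad faces.
- carrier_mid (a point): Centre of the carrier plate, 83 mm above its foot edge (half-way up).
- carrier_eye (a point): Centre of the carrier's closed hang hole, 109 mm above the foot. The hole is 16 mm wide, 18 mm high; its upper edge rests on the peg at the start, 43 to 62 mm from the post's axis. The carrier can be lifted 12 mm on the straight peg, but has only about 3.5 mm of height play on the bend.
- loader: Loading block, fixed. Origin on the deck under its centre. On a base 100 x 120 x 10 mm two steel jaws leave a slot 9 mm wide (block's x) and 70 mm long (block's y); straight walls up to 40 mm, then lips flaring at 45 degrees up to 48 mm, mouth 25 mm wide. The carrier's foot goes in, its width along the slot, either face to the front.
- slot_floor (a point): Centre of the slot's floor in the loading block, 10 mm above the deck.
- waffle_tray: Bystander: flat black tray with gold-coloured chips, 85 x 110 x 8 mm, loose; origin under its centre.
- lens_block: Bystander: black lens block, 50 x 50 x 61 mm, loose; origin under its centre.
- flux_jar: Bystander: small amber jar, 44 mm across, 50 mm tall, loose; origin under its centre.

How it is judged:
By the outcome, as a careful person would: the job done as asked, in the order asked, and still so for the second after the job is handed in, with the robot touching nothing.
It also fails if it takes over 59 s, if anything falls off the work surface, if the arm or the gripper's body presses on something with over 40 N, if the wrist force passes 120 N, or if a joint passes its speed limit or range.

## Working session

There is one attempt and no reset: what is moved stays moved. The work goes in short steps, Python scripts to look and compute and a shell command to move; the robot and the scene stay as the last step left them, time stands still between calls to the robot, and variables do not carry over. Pictures are saved under pics/ and viewed, on a budget of 10 in all, crops included, one or two more only if the job needs it, and the job is handed in when it is done.

```bash
mkdir -p pics; ls; cat > h.py <<'E'
import numpy as np, cv2, pickle
from bench import env
from scipy.spatial.transform import Rotation as R
def rot(q): return R.from_quat([q[1],q[2],q[3],q[0]])
def snap(name,fn,crop=None,s=1):
    st=env.sense(); c=env.read_camera(name); im=c["pixels"][:,:,::-1].copy()
    pickle.dump((st,c),open(fn+".pkl","wb"))
    if crop: im=im[crop[1]:crop[3],crop[0]:crop[2]]
    cv2.imwrite("pics/"+fn+".png",cv2.resize(im,None,fx=s,fy=s,interpolation=cv2.INTER_CUBIC))
def cam(fn):
    st,c=pickle.load(open(fn+".pkl","rb"))
    if "extrinsics" in c: return np.array(c["intrinsics"]),np.array(c["extrinsics"])
    T=np.eye(4);T[:3,:3]=rot(st["eef_rot"]).as_matrix();T[:3,3]=st["tcp_pos"]
    return np.array(c["intrinsics"]),np.linalg.inv(T@np.array(c["T_tool_cam"]))
def ray(fn,uv):
    K,E=cam(fn); d=np.linalg.inv(K)@[uv[0],uv[1],1]; Rm=E[:3,:3]
    return -Rm.T@E[:3,3], Rm.T@d
def atz(fn,uv,z):
    o,d=ray(fn,uv); return (o+d*(z-o[2])/d[2]).round(4)
def proj(fn,p):
    K,E=cam(fn); q=K@(E[:3,:3]@np.array(p)+E[:3,3]); return (q[:2]/q[2]).round(1)
def tri(*obs):
    A=np.zeros((3,3));b=np.zeros(3)
    for fn,uv in obs:
        o,d=ray(fn,uv); d=d/np.linalg.norm(d); P=np.eye(3)-np.outer(d,d); A+=P;b+=P@o
    x=np.linalg.solve(A,b); return x.round(4),[ (proj(f,x)-uv).round(1) for f,uv in obs]
E
python3 - <<'E'
from h import *
for n in("top","side"):
    snap(n,n+"0",s=1.5)
    K,E=cam(n+"0");print(n,K[0,0],(-E[:3,:3].T@E[:3,3]).round(3),E[2,:3].round(2))
a=[cv2.imread(f"pics/{n}0.png") for n in("top","side")]
s=env.sense();print({k:np.round(v,3).tolist() for k,v in s.items()})
E
```

```text
pics
top 402.2554433204333 [0.358 0.009 1.55 ] [ 0.17  0.01 -0.99]
side 430.3330907005057 [1.093 1.011 0.886] [-0.36 -0.76 -0.54]
{'clock': 0.1, 'joints': [1.178, 0.384, 0.044, 1.599, -0.018, 1.161, -0.05], 'qvel': [-0.001, -0.001, 0.001, -0.004, 0.001, 0.0, 0.001], 'tau': [0.002, -43.473, 1.029, -25.045, 0.011, 0.006, 0.0], 'tcp_pos': [0.189, -0.621, 0.219], 'eef_rot': [-0.001, 0.989, 0.147, -0.0], 'contact_force': [-0.45, -0.217, -0.025], 'moment': [0.019, 0.052, -0.016], 'width': 0.998}
```

View pics/top0.png

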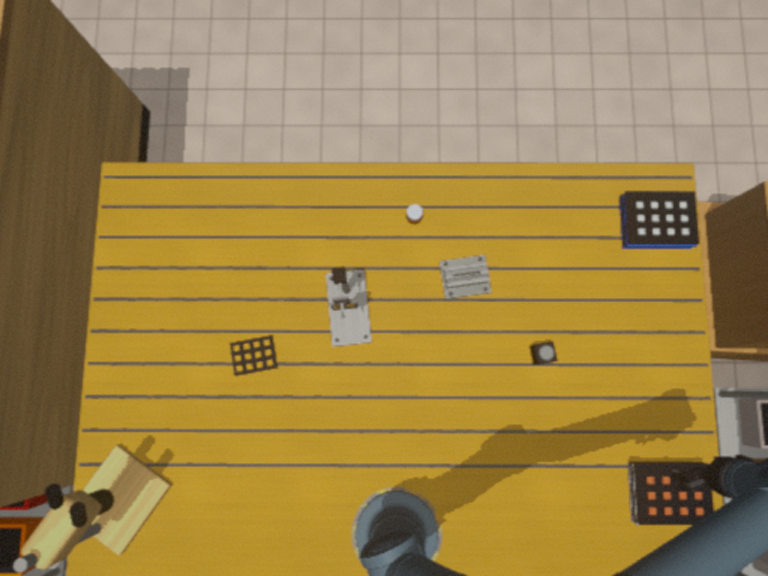

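View pics/side0.png

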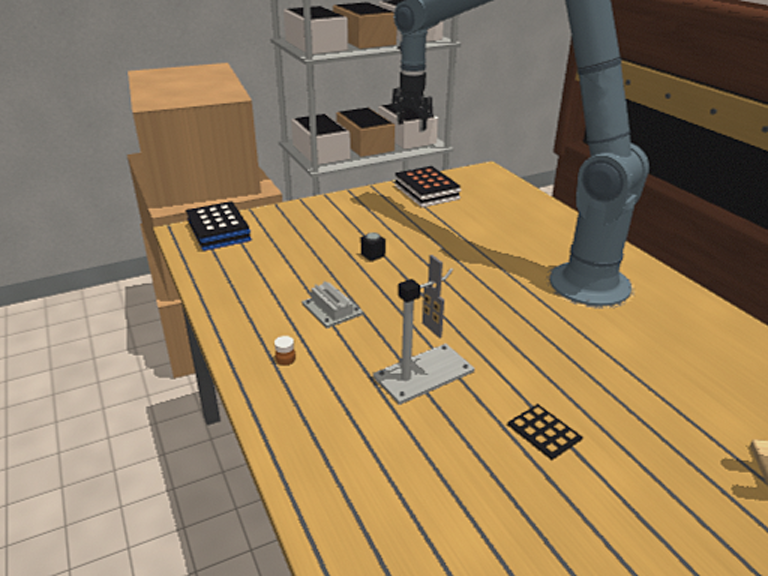

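Top view: clamp at (340,276), the stand's base plate (327..371, 268..346) with the peg toward the robot, the carrier near (344,305), the loader at (466,277). The side view shows the peg tip at (450,272) and the carrier tab top at (436,258). I'll enlarge both for accuracy.

```bash
python3 - <<'E'
from h import *
def crop(fn,x0,y0,x1,y1,s):
    st,c=pickle.load(open(fn+".pkl","rb")); im=c["pixels"][y0:y1,x0:x1,::-1]
    return cv2.resize(im,None,fx=s,fy=s,interpolation=cv2.INTER_CUBIC)
a=crop("top0",210,165,340,235,6)   # 780x420
cv2.imwrite("pics/t1.png",a)
b=crop("side0",195,160,325,270,6);  # 780x660
cv2.imwrite("pics/s1.png",b[:600])
print(atz("top0",(226.7,184),.24),atz("top0",(311,184),.04))
E
```

```text
[0.5929 0.1273 0.24  ] [ 0.6291 -0.176   0.04  ]
```

View pics/t1.png

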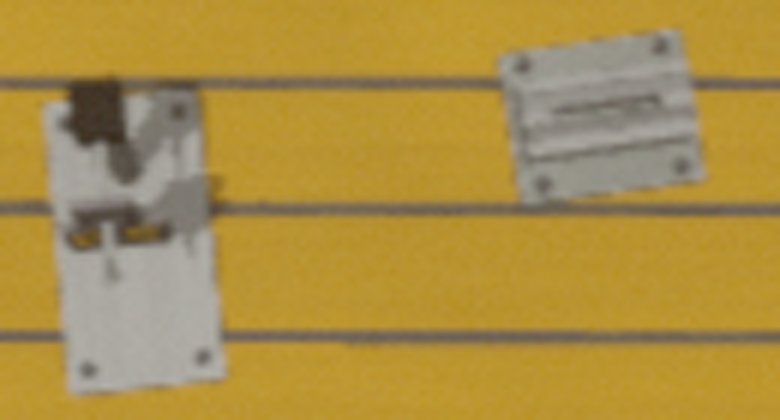

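View pics/s1.png

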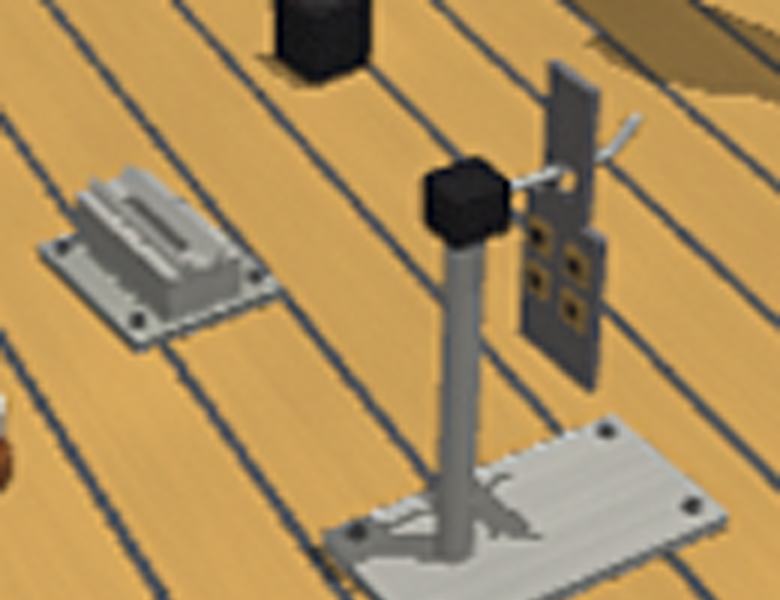

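Top crop: stand base corners (45,103),(200,90),(226,378),(70,393), loader base corners (500,55),(682,30),(705,180),(524,205), carrier tab top (74..138,210). Side crop: peg tip (636,120), bend near (608,158), tab top corners (550,62),(598,90).

```bash
cat >> h.py <<'E'
T=lambda x,y:(210+x/6-.4,165+y/6-.4)
S=lambda x,y:(195+x/6-.4,160+y/6-.4)
E
python3 - <<'E'
from h import *
from scipy.optimize import least_squares
def fit(obs,x0):
    # pts local
    f=lambda v:np.concatenate([proj(fn,[v[0]+np.cos(v[2])*p[0]-np.sin(v[2])*p[1],v[1]+np.sin(v[2])*p[0]+np.cos(v[2])*p[1],p[2]])-uv for fn,uv,p in obs])
    # proj rounds; use diff_step
    r=least_squares(f,x0,diff_step=1e-2);return r.x.round(4),r.fun.round(1)
st=[("top0",T(45,103),(.05,.05,.012)),("top0",T(200,90),(.05,-.05,.012)),("top0",T(226,378),(-.14,-.05,.012)),("top0",T(70,393),(-.14,.05,.012)),
("side0",S(727,520),(-.14,.05,.012)),("side0",S(612,417),(-.14,-.05,.012)),("side0",S(325,535),(.05,-.05,.012)),("side0",S(466,196),(0,0,.24))]
v,r=fit(st,[.6,.12,.1]);print("stand",v,r)
lo=[("top0",T(500,55),(.05,.06,.01)),("top0",T(682,30),(.05,-.06,.01)),("top0",T(705,180),(-.05,-.06,.01)),("top0",T(524,205),(-.05,.06,.01)),
("side0",S(38,247),(.05,-.06,.01)),("side0",S(142,345),(.05,.06,.01)),("side0",S(280,288),(-.05,.06,.01))]
l,r=fit(lo,[.63,-.17,.1]);print("loader",l,r)
c,s=np.cos(v[2]),np.sin(v[2])
def plane(fn,uv,y=0):
    o,d=ray(fn,uv); n=np.array([-s,c,0]); t=(np.dot(n,[v[0],v[1],0])+y-n@o)/(n@d); p=o+t*d
    return (np.array([c,s,0])@(p-[v[0],v[1],0])).round(4),p.round(4)
for nm,uv,y in [("tip",(636,120),0),("bend",(606,160),0),("root",(512,187),0),("tabtop far",(550,62),-.017),("tabtop near",(598,90),.017),("foot near",(592,390),.03),("foot far",(522,332),-.03)]:
    print(nm,plane("side0",S(*uv),y))
for u in (74,138): print(atz("top0",T(u,212),.282))
print("peg tip top",atz("top0",T(108,280),.242))
E
```

```text
stand [0.6006 0.132  0.1031] [-0.3 -0.7 -0.6 -1.1 -0.3 -0.4 -0.4 -0.3  0.8 -0.6  0.7 -0.3 -0.8 -0.2
  0.3 -2.8]
loader [ 0.6349 -0.1756  0.1239] [-0.  -0.6  0.   0.   0.1  0.1 -0.5 -0.4  0.5 -0.7 -0.7 -0.4  1.   0. ]
tip (np.float64(-0.0968), array([0.5043, 0.122 , 0.2413]))
bend (np.float64(-0.0802), array([0.5208, 0.1237, 0.2241]))
root (np.float64(-0.0252), array([0.5755, 0.1294, 0.2272]))
tabtop far (np.float64(-0.0564), array([0.5462, 0.1093, 0.2771]))
tabtop near (np.float64(-0.0591), array([0.5401, 0.1428, 0.2783]))
foot near (np.float64(-0.0574), array([0.5404, 0.1559, 0.1144]))
foot far (np.float64(-0.0578), array([0.5462, 0.0962, 0.112 ]))
[0.5338 0.1378 0.282 ]
[0.5339 0.1039 0.282 ]
peg tip top [0.502  0.1227 0.242 ]
```

```bash
cat >> h.py <<'E'
def goal(p,yaw):  # tool down, tool y at world yaw
    s=env.sense(); Rc=rot(s["eef_rot"])
    y=np.array([np.cos(yaw),np.sin(yaw),0]); z=np.array([0,0,-1.]); Rg=R.from_matrix(np.stack([np.cross(y,z),y,z],1))
    print("travel",Rc.inv().apply(np.array(p)-s["tcp_pos"]).round(4),"dr",(Rc.inv()*Rg).as_rotvec().round(4))
def show():
    s=env.sense(); m=rot(s["eef_rot"]).as_matrix()
    print("t",round(s["clock"],2),"tcp",np.round(s["tcp_pos"],4),"yaw",np.arctan2(m[1,1],m[0,1]).round(4),"z",m[:,2].round(3),"F",np.round(s["contact_force"],2),"M",np.round(s["moment"],2),"w",round(float(s["width"]),3))
E
python3 - <<'E'
from h import *
goal([.543,.1257,.37],.103); show()
print(env.read_camera("wrist")["T_tool_cam"])
E
```

```text
travel [ 0.5562 -0.6119 -0.1498] dr [-0.0022 -0.0016 -1.3789]
t 0.1 tcp [ 0.1886 -0.6211  0.2188] yaw -1.2759 z [-0.001  0.002 -1.   ] F [-0.45 -0.22 -0.02] M [ 0.02  0.05 -0.02] w 0.998
[[-3.53101879e-04 -9.51043351e-01 -3.09057309e-01  7.89950913e-02]
 [ 9.99999438e-01 -6.44864162e-04  8.41889466e-04 -5.46468567e-04]
 [-9.99973362e-04 -3.09056838e-01  9.51043044e-01 -1.52955069e-01]
 [ 0.00000000e+00  0.00000000e+00  0.00000000e+00  1.00000000e+00]]
```

```bash
python3 -m jog '{"dr":[[0,0,0],[0,0,-0.1],[0,0,-0.2],[0,0,-0.3],[0,0,-0.4],[0,0,-0.5],[0,0,-0.6],[0,0,-0.7],[0,0,-0.8],[0,0,-0.9],[0,0,-1.0],[0,0,-1.1],[0,0,-1.2],[0,0,-1.3],[0,0,-1.379],[0,0,-1.379],[0,0,-1.379],[0,0,-1.379],[0,0,-1.379],[0,0,-1.379]],"travel":[[0,0,-0.06],[0.04,-0.044,-0.1],[0.08,-0.088,-0.15],[0.12,-0.132,-0.15],[0.16,-0.176,-0.15],[0.2,-0.22,-0.15],[0.24,-0.264,-0.15],[0.28,-0.308,-0.15],[0.32,-0.352,-0.15],[0.36,-0.396,-0.15],[0.4,-0.44,-0.15],[0.44,-0.484,-0.15],[0.48,-0.528,-0.15],[0.52,-0.572,-0.15],[0.556,-0.612,-0.15],[0.556,-0.612,-0.15],[0.556,-0.612,-0.15],[0.556,-0.612,-0.15],[0.556,-0.612,-0.15],[0.556,-0.612,-0.15]],"grip":[100,100,100,100,100,100,100,100,100,100,45,45,45,45,45,45,45,45,45,45]}' 30; python3 - <<'E'
from h import *
show(); snap("wrist","w1",s=1.5)
E
```

```text
clock: 2.65
tcp_pos: [0.543, 0.1242, 0.3703]
eef_rot: [0.0, 0.67, 0.742, -0.0]
contact_force: [-0.9, 0.5, 0.6]
width: 0.446
t 2.65 tcp [0.543  0.1242 0.3703] yaw 0.1013 z [ 0.    -0.001 -1.   ] F [-0.87  0.45  0.64] M [ 0.    0.   -0.04] w 0.446
```

View pics/w1.png

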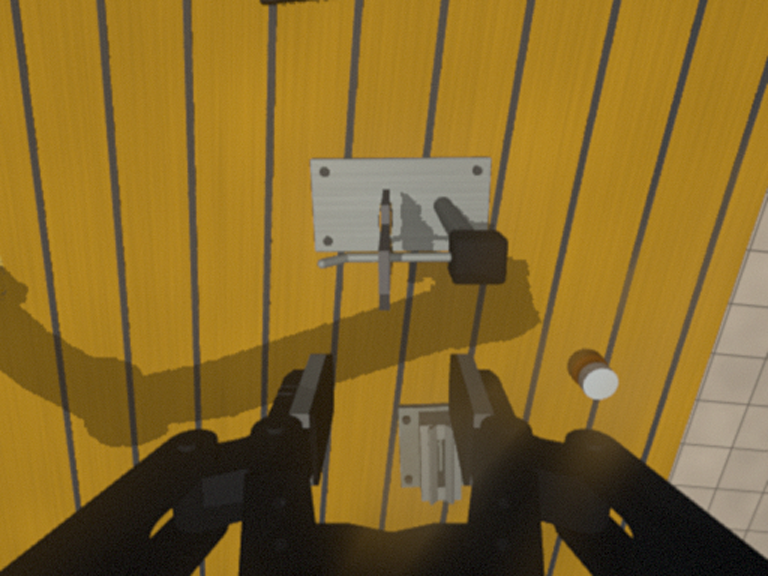

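Wrist view: tab seen nearly edge-on near (385,258..309), peg tip at (321,264), bend near (345,257), clamp (449..507,230..284). I'll enlarge that part.

```bash
python3 - <<'E'
from h import *
st,c=pickle.load(open("w1.pkl","rb")); im=c["pixels"][115:215,205:345,::-1]
cv2.imwrite("pics/w1c.png",cv2.resize(im,None,fx=5.5,fy=5.5,interpolation=cv2.INTER_CUBIC))
v=[.6006,.132,.1031];co,s=np.cos(v[2]),np.sin(v[2])
for nm,p in dict(tip=(-.097,0,.242),bend=(-.08,0,.225),root=(-.017,0,.225),tabN=(-.058,.017,.276),tabF=(-.058,-.017,.276),footN=(-.058,.03,.11),footF=(-.058,-.03,.11),clA=(-.017,.015,.24),clB=(.017,-.015,.24)).items():
    q=proj("w1",[v[0]+co*p[0]-s*p[1],v[1]+s*p[0]+co*p[1],p[2]]); print(nm,((q-[205,115]+.4)*5.5).round(0))
E
```

```text
tip [ 75. 329.]
bend [184. 303.]
root [542. 302.]
tabN [310. 278.]
tabF [310. 497.]
footN [309.  53.]
footF [309. 302.]
clA [557. 237.]
clB [749. 409.]
```

View pics/w1c.png

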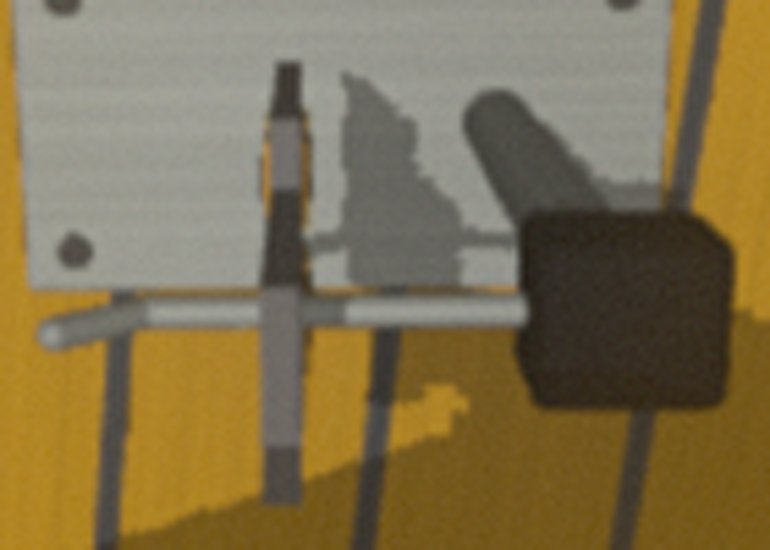

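Crop: tab top x 262..302, v 285..505 (centre 282,395), peg tip end x≈38 (ball at 50,333), bend corner ≈(145,312), clamp's left face ≈522. Everything sits ~5 mm toward the robot from the coarse fit. I'll recompute.

```bash
python3 - <<'E'
from h import *
W=lambda x,y:(205+x/5.5-.4,115+y/5.5-.4)
for nm,uv,z in [("tabtop",(282,395),.276),("tabN",(282,286),.276),("tabF",(282,505),.276),("ballc",(50,333),.239),("end",(38,333),.239),("bend",(143,312),.225),("root",(524,311),.225),("clampTL",(524,300),.24),("clampTR",(735,300),.24),("foot",(290,62),.11)]:
    p=atz("w1",W(*uv),z); d=(p-[.6006,.132,0]); print(nm,p,"along",round(d[0]*np.cos(.103)+d[1]*np.sin(.103),4),"y",round(-d[0]*np.sin(.103)+d[1]*np.cos(.103),4))
goal([.5385,.1235,.262],.103)
E
```

```text
tabtop [0.5389 0.1248 0.276 ] along -0.0621 y -0.0008
tabN [0.5373 0.1413 0.276 ] along -0.062 y 0.0158
tabF [0.5406 0.1074 0.276 ] along -0.0622 y -0.0183
ballc [0.4995 0.12   0.239 ] along -0.1018 y -0.0015
end [0.4975 0.1198 0.239 ] along -0.1038 y -0.0015
bend [0.5139 0.1214 0.225 ] along -0.0873 y -0.0016
root [0.5808 0.1283 0.225 ] along -0.0201 y -0.0016
clampTL [0.5782 0.134  0.24  ] along -0.0221 y 0.0043
clampTR [0.6133 0.1375 0.24  ] along 0.0132 y 0.0042
foot [0.5357 0.1534 0.11  ] along -0.0624 y 0.028
travel [-0.0005 -0.0047  0.1083] dr [ 0.0005  0.0005 -0.0013]
```

```bash
python3 -m jog '{"dr":[[0,0,0],[0,0,0],[0,0,0],[0,0,0],[0,0,0],[0,0,0],[0,0,0],[0,0,0],[0,0,0],[0,0,0],[0,0,0],[0,0,0],[0,0,0]],"travel":[[0,-0.0043,0.03],[0,-0.0043,0.06],[0,-0.0043,0.08],[0,-0.0043,0.095],[0,-0.0043,0.103],[0,-0.0043,0.108],[0,-0.0043,0.108],[0,-0.0043,0.108],[0,-0.0043,0.108],[0,-0.0043,0.108],[0,-0.0043,0.108],[0,-0.0043,0.108],[0,-0.0043,0.108]],"grip":[45,45,45,45,45,45,45,20,12,5,5,5,5]}' 30; python3 -c "
from h import *
show()"
```

```text
clock: 4.32
tcp_pos: [0.5391, 0.1249, 0.2625]
eef_rot: [0.0, 0.67, 0.743, 0.0]
contact_force: [0.3, -0.1, 2.0]
width: 0.051
t 4.33 tcp [0.5391 0.1249 0.2625] yaw 0.103 z [ 0.001  0.    -1.   ] F [ 0.29 -0.05  1.97] M [-0.01 -0.02  0.03] w 0.051
```

```bash
python3 -m jog '{"dr":[[0,0,0],[0,0,0],[0,0,0],[0,0,0]],"travel":[[0,0,0],[0,0,0],[0,0,0],[0,0,0]],"grip":[0,0,0,0]}' 60; python3 -c "
from h import *
show(); snap('wrist','w2',(205,100,345,205),5)"
```

```text
clock: 4.82
tcp_pos: [0.5391, 0.1249, 0.2625]
eef_rot: [0.0, 0.67, 0.743, 0.0]
contact_force: [0.4, 0.5, 3.6]
width: 0.023
t 4.83 tcp [0.5391 0.1249 0.2625] yaw 0.1031 z [ 0.001  0.    -1.   ] F [0.35 0.51 3.61] M [ 0.01  0.02 -0.  ] w 0.023
```

View pics/w2.png

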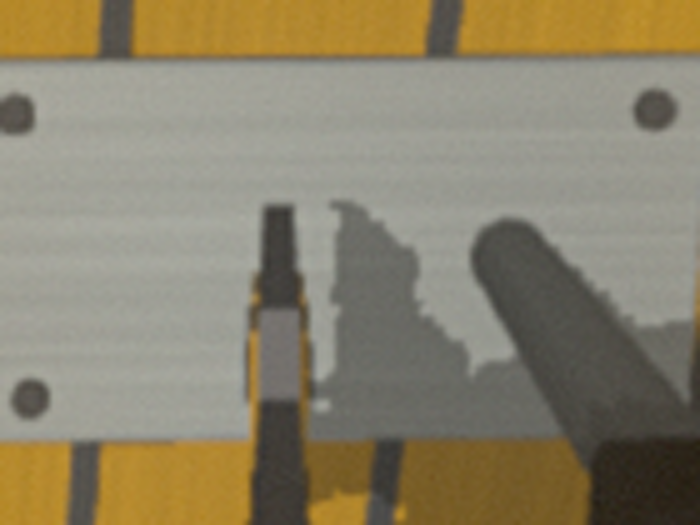

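The plate is still in place between the pads (tab centre near u=280). I'll lift 6 mm to centre the hole on the peg and see what the force says.

```bash
python3 -m jog '{"dr":[[0,0,0],[0,0,0],[0,0,0],[0,0,0],[0,0,0]],"travel":[[0,0,-0.002],[0,0,-0.004],[0,0,-0.006],[0,0,-0.006],[0,0,-0.006]],"grip":[0,0,0,0,0]}' 60; python3 -c "
from h import *
show()"
```

```text
clock: 5.5
tcp_pos: [0.5386, 0.1247, 0.2679]
eef_rot: [-0.0, 0.67, 0.743, -0.0]
contact_force: [-0.2, 0.5, -1.2]
width: 0.029
t 5.5 tcp [0.5386 0.1247 0.2679] yaw 0.103 z [-0. -0. -1.] F [-0.22  0.49 -1.15] M [-0.03  0.02  0.03] w 0.029
```

Weight is now carried (−1.2 N). Slide 21 mm along the straight part, stopping short of the bend (≈24.7 mm).

```bash
python3 -m jog '{"dr":[[0,0,0],[0,0,0],[0,0,0],[0,0,0],[0,0,0],[0,0,0],[0,0,0],[0,0,0]],"travel":[[0,-0.003,0],[0,-0.007,0],[0,-0.011,0],[0,-0.015,0],[0,-0.018,0],[0,-0.021,0],[0,-0.021,0],[0,-0.021,0]],"grip":[0,0,0,0,0,0,0,0]}'; python3 -c "
from h import *
show(); snap('side','s2',(260,160,320,240),7.4)
print(proj('s2',[.5,.12,.24]))"
```

```text
clock: 6.5
tcp_pos: [0.518, 0.1226, 0.2681]
eef_rot: [0.0, 0.67, 0.743, 0.0]
contact_force: [0.3, -0.4, -0.1]
width: 0.028
t 6.5 tcp [0.518  0.1226 0.2681] yaw 0.103 z [ 0.  0. -1.] F [ 0.33 -0.36 -0.08] M [0.02 0.03 0.02] w 0.028
[301.5 179.3]
```

View pics/s2.png

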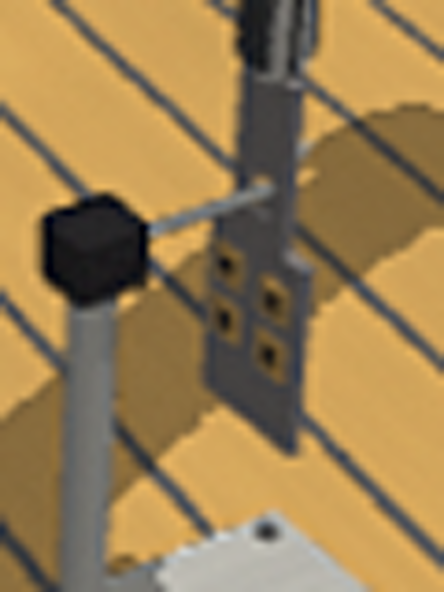

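The hole is around the peg with the peg roughly centred in it (peg enters at (270,188)). Now follow the bend in small steps, watching forces.

```bash
python3 -m jog '{"dr":[[0,0,0],[0,0,0],[0,0,0],[0,0,0],[0,0,0]],"travel":[[0,-0.002,0],[0,-0.004,0],[0,-0.005,-0.001],[0,-0.006,-0.002],[0,-0.006,-0.002]],"grip":[0,0,0,0,0]}'; python3 -c "
from h import *
show()"
```

```text
clock: 7.18
tcp_pos: [0.512, 0.122, 0.2703]
eef_rot: [0.0, 0.67, 0.743, 0.0]
contact_force: [0.7, 0.4, -1.0]
width: 0.024
t 7.17 tcp [0.512  0.122  0.2703] yaw 0.1031 z [ 0. -0. -1.] F [ 0.69  0.35 -1.05] M [ 0.06 -0.04  0.02] w 0.024
```

```bash
python3 -m jog '{"dr":[[0,0,0],[0,0,0],[0,0,0]],"travel":[[0,-0.001,-0.001],[0,-0.002,-0.002],[0,-0.002,-0.002]],"grip":[0,0,0]}'; python3 -c "
from h import *
show()"; python3 -m jog '{"dr":[[0,0,0],[0,0,0],[0,0,0]],"travel":[[0,-0.001,-0.001],[0,-0.002,-0.002],[0,-0.002,-0.002]],"grip":[0,0,0]}';  python3 -c "
from h import *
show()"
```

```text
clock: 7.55
tcp_pos: [0.5099, 0.1218, 0.2722]
eef_rot: [0.0, 0.67, 0.743, 0.0]
contact_force: [-0.0, 0.0, -1.6]
width: 0.027
t 7.55 tcp [0.5099 0.1218 0.2722] yaw 0.103 z [ 0.  0. -1.] F [-0.01  0.01 -1.61] M [ 0.03  0.   -0.01] w 0.027
clock: 7.92
tcp_pos: [0.5079, 0.1216, 0.2742]
eef_rot: [0.0, 0.67, 0.743, 0.0]
contact_force: [0.4, -0.5, -1.8]
width: 0.029
t 7.92 tcp [0.5079 0.1216 0.2742] yaw 0.1031 z [ 0. -0. -1.] F [ 0.43 -0.52 -1.81] M [-0.01  0.01 -0.03] w 0.029
```

```bash
python3 -m jog '{"dr":[[0,0,0],[0,0,0],[0,0,0],[0,0,0]],"travel":[[0,-0.001,-0.001],[0,-0.002,-0.002],[0,-0.003,-0.003],[0,-0.003,-0.003]],"grip":[0,0,0,0]}'; python3 -c "
from h import *
show()"; python3 -m jog '{"dr":[[0,0,0],[0,0,0],[0,0,0],[0,0,0]],"travel":[[0,-0.001,-0.001],[0,-0.002,-0.002],[0,-0.003,-0.003],[0,-0.003,-0.003]],"grip":[0,0,0,0]}'; python3 -c "
from h import *
show()"
```

```text
clock: 8.43
tcp_pos: [0.5049, 0.1213, 0.2773]
eef_rot: [0.0, 0.67, 0.743, 0.0]
contact_force: [0.9, -0.8, -0.3]
width: 0.026
t 8.43 tcp [0.5049 0.1213 0.2773] yaw 0.1031 z [ 0. -0. -1.] F [ 0.91 -0.82 -0.3 ] M [ 0.02 -0.   -0.02] w 0.026
clock: 8.93
tcp_pos: [0.502, 0.121, 0.2802]
eef_rot: [0.0, 0.67, 0.743, 0.0]
contact_force: [-0.7, 0.1, -1.9]
width: 0.025
t 8.93 tcp [0.502  0.121  0.2802] yaw 0.1031 z [ 0. -0. -1.] F [-0.74  0.11 -1.87] M [0.01 0.01 0.01] w 0.025
```

```bash
python3 -m jog '{"dr":[[0,0,0],[0,0,0],[0,0,0],[0,0,0],[0,0,0]],"travel":[[0,-0.001,-0.001],[0,-0.002,-0.002],[0,-0.003,-0.003],[0,-0.004,-0.004],[0,-0.004,-0.004]],"grip":[0,0,0,0,0]}'; python3 -c "
from h import *
show()"; python3 -m jog '{"dr":[[0,0,0],[0,0,0],[0,0,0],[0,0,0],[0,0,0],[0,0,0],[0,0,0]],"travel":[[0,-0.002,-0.002],[0,-0.004,-0.004],[0,-0.006,-0.006],[0,-0.008,-0.008],[0,-0.010,-0.009],[0,-0.012,-0.010],[0,-0.012,-0.010]],"grip":[0,0,0,0,0,0,0]}'; python3 - <<'E'
from h import *
show(); snap('side','s3',(240,150,330,240),6.5)
E
```

```text
clock: 9.55
tcp_pos: [0.498, 0.1206, 0.2842]
eef_rot: [0.0, 0.67, 0.743, 0.0]
contact_force: [-0.4, -0.3, -1.9]
width: 0.026
t 9.55 tcp [0.498  0.1206 0.2842] yaw 0.1031 z [ 0. -0. -1.] F [-0.36 -0.32 -1.87] M [-0.04  0.02 -0.03] w 0.026
clock: 10.42
tcp_pos: [0.4859, 0.1193, 0.2942]
eef_rot: [0.0, 0.67, 0.743, 0.0]
contact_force: [-0.2, 0.5, -1.4]
width: 0.025
t 10.43 tcp [0.4859 0.1193 0.2942] yaw 0.103 z [ 0. -0. -1.] F [-0.22  0.49 -1.42] M [-0.02 -0.02  0.02] w 0.025
```

View pics/s3.png

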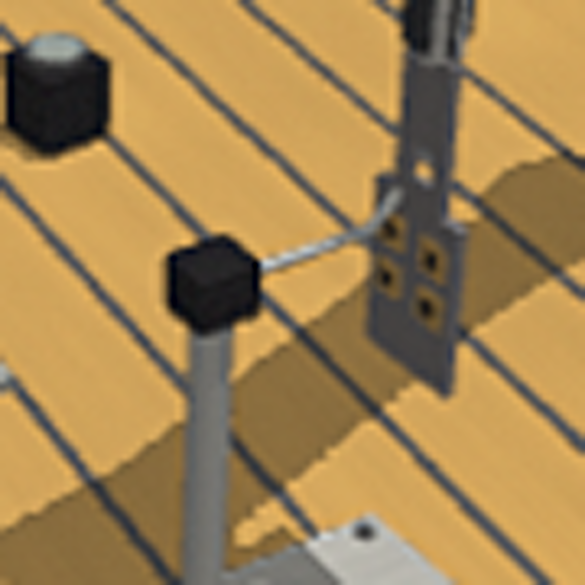

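Side view: the hole at (425,170) is empty and the peg tip (400,192) is free of the plate. Carrier is off. Back away, then carry it to above the loader.

```bash
python3 -m jog '{"dr":[[0,0,0],[0,0,0],[0,0,0],[0,0,0],[0,0,0]],"travel":[[0,-0.008,-0.004],[0,-0.02,-0.012],[0,-0.03,-0.025],[0,-0.03,-0.03],[0,-0.03,-0.03]],"grip":[0,0,0,0,0]}'; python3 -c "
from h import *
show();goal([.634,-.1756,.29],.124)"
```

```text
clock: 11.1
tcp_pos: [0.4569, 0.1163, 0.325]
eef_rot: [0.001, 0.67, 0.742, 0.001]
contact_force: [-1.0, 0.1, -1.5]
width: 0.022
t 11.1 tcp [0.4569 0.1163 0.325 ] yaw 0.1028 z [ 0.002 -0.    -1.   ] F [-1.03  0.13 -1.5 ] M [-0.01 -0.01 -0.02] w 0.022
travel [-0.3085  0.1461  0.0354] dr [ 0.0023  0.0003 -0.0212]
```

```bash
python3 -m jog '{"dr":[[0,0,0],[0,0,0],[0,0,0],[0,0,0],[0,0,0],[0,0,-0.01],[0,0,-0.021],[0,0,-0.021],[0,0,-0.021],[0,0,-0.021],[0,0,-0.021],[0,0,-0.021],[0,0,-0.021]],"travel":[[-0.015,0,0],[-0.045,0,0],[-0.085,0,0],[-0.125,0.01,0],[-0.165,0.03,0],[-0.205,0.06,0],[-0.245,0.09,0.01],[-0.275,0.115,0.02],[-0.298,0.135,0.03],[-0.3085,0.146,0.035],[-0.3085,0.146,0.035],[-0.3085,0.146,0.035],[-0.3085,0.146,0.035]],"grip":[0,0,0,0,0,0,0,0,0,0,0,0,0]}'; python3 -c "
from h import *
show(); snap('wrist','w3',(180,100,340,220),5)"
```

```text
clock: 12.72
tcp_pos: [0.633, -0.1742, 0.2902]
eef_rot: [0.001, 0.661, 0.75, 0.0]
contact_force: [0.1, -0.2, -2.0]
width: 0.026
t 12.72 tcp [ 0.633  -0.1742  0.2902] yaw 0.126 z [ 0.001 -0.    -1.   ] F [ 0.12 -0.16 -2.  ] M [0.   0.02 0.01] w 0.026
```

View pics/w3.png

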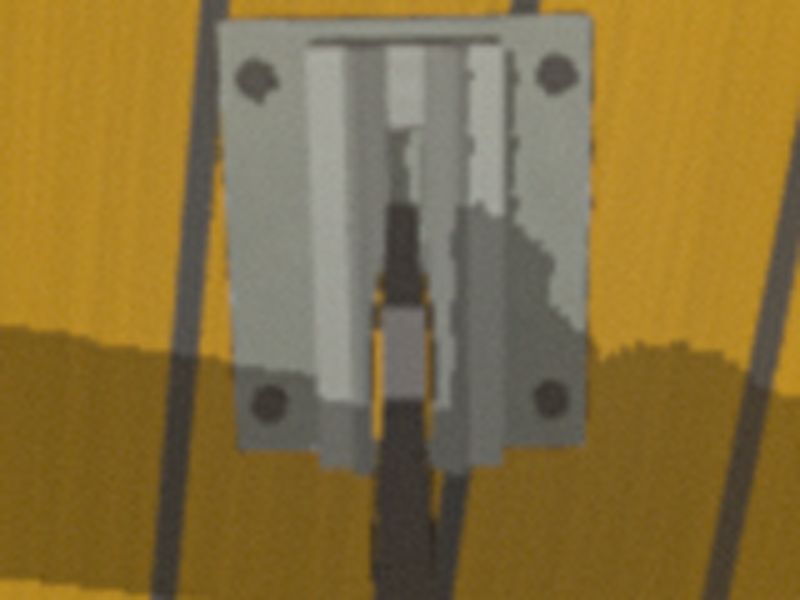

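Base corners (219,22),(593,15),(583,444),(240,450); mouth edges u≈346→355 and 467→470; the plate foot's near edge centre (402,205) is over the slot, tab line u≈402.

```bash
python3 - <<'E'
from h import *
W=lambda x,y:(180+x/5-.4,100+y/5-.4)
st=pickle.load(open("w3.pkl","rb"))[0]; Rt=rot(st["eef_rot"]); t=np.array(st["tcp_pos"])
tool=lambda p:Rt.inv().apply(p-t).round(4)
c=[atz("w3",W(*q),.01) for q in [(219,22),(593,15),(583,444),(240,450)]]
for p in c: print(tool(p))
m=np.mean(c,0);print("centre world",m,"tool",tool(m))
for a,b in [((0,3),(1,2)),]:
    L=c[0]-c[3];Rr=c[1]-c[2];print("yaw slot rel tool x",[np.degrees(np.arctan2(*tool(t+v)[[1,0]])).round(2) for v in (L,Rr)])
    print("sizes",[np.linalg.norm(c[i]-c[(i+1)%4]).round(4) for i in range(4)])
for v in (60,180,350):
  pass
for nm,q,z in [("mouthL1",(346,60),.048),("mouthR1",(467,60),.048),("mouthL2",(352,350),.048),("mouthR2",(469,350),.048),("wallL",(386,90),.04),("wallR",(424,90),.04),("foot",(402,205),.2902-.1525),("floor end",(405,127),.01)]:
    print(nm,tool(atz("w3",W(*q),z)))
E
```

```text
[ 0.0562 -0.0492  0.2801]
[0.0579 0.0494 0.2802]
[-0.061   0.0508  0.2803]
[-0.0628 -0.0476  0.2802]
centre world [ 0.63445 -0.17665  0.01   ] tool [-0.0024  0.0008  0.2802]
yaw slot rel tool x [np.float64(-0.82), np.float64(-0.72)]
sizes [np.float64(0.0986), np.float64(0.1189), np.float64(0.0984), np.float64(0.119)]
mouthL1 [ 0.0492 -0.0145  0.2422]
mouthR1 [0.0492 0.0148 0.2422]
mouthL2 [-0.0233 -0.0138  0.2422]
mouthR2 [-0.0233  0.0162  0.2422]
wallL [ 0.0414 -0.0049  0.2502]
wallR [0.0414 0.0046 0.2502]
foot [ 0.0289 -0.0007  0.1525]
floor end [ 2.880e-02 -2.000e-04  2.802e-01]
```

```bash
python3 -m jog '{"dr":[[0,0,-0.01],[0,0,-0.01],[0,0,-0.01],[0,0,-0.01],[0,0,-0.01],[0,0,-0.01],[0,0,-0.01],[0,0,-0.01]],"travel":[[-0.0015,0.0012,0.01],[-0.0015,0.0012,0.03],[-0.0015,0.0012,0.05],[-0.0015,0.0012,0.065],[-0.0015,0.0012,0.075],[-0.0015,0.0012,0.08],[-0.0015,0.0012,0.08],[-0.0015,0.0012,0.08]],"grip":[0,0,0,0,0,0,0,0]}'; python3 -c "
from h import *
show(); snap('wrist','w4',(180,80,340,200),5)"
```

```text
clock: 13.78
tcp_pos: [0.6352, -0.177, 0.21]
eef_rot: [0.001, 0.658, 0.753, 0.0]
contact_force: [-0.1, 0.1, -1.0]
width: 0.025
t 13.78 tcp [ 0.6352 -0.177   0.21  ] yaw 0.1341 z [ 0.002 -0.    -1.   ] F [-0.14  0.05 -1.03] M [0.02 0.04 0.  ] w 0.025
```

View pics/w4.png

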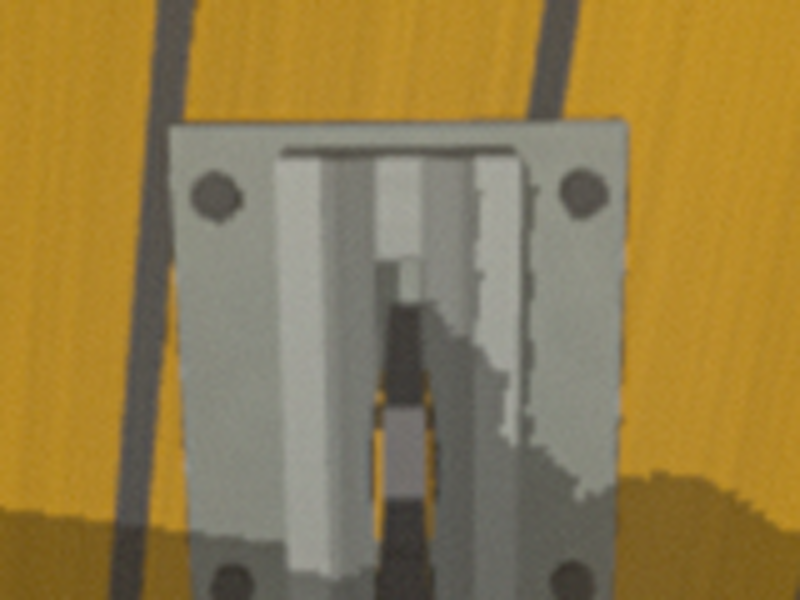

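The foot (u 387..420 at v 305) sits over the slot (walls 376..423 at v 200; mouth edges 323 and 475). Check offset numerically.

```bash
python3 - <<'E'
from h import *
W=lambda x,y:(180+x/5-.4,80+y/5-.4)
st=pickle.load(open("w4.pkl","rb"))[0]; Rt=rot(st["eef_rot"]); t=np.array(st["tcp_pos"])
for nm,q,z in [("cornL",(170,126),.01),("cornR",(627,121),.01),("mouthL1",(323,165),.048),("mouthR1",(475,165),.048),("outL1",(277,165),.048),("outR1",(520,165),.048),("outL2",(290,500),.048),("outR2",(519,500),.048),("wallL",(376,205),.04),("wallR",(423,205),.04),("footL",(387,305),.0575),("footR",(420,305),.0575),("floorend",(400,259),.04)]:
    print(nm,Rt.inv().apply(atz("w4",W(*q),z)-t).round(4))
E
```

```text
cornL [ 0.0597 -0.0507  0.1999]
cornR [0.0607 0.0475 0.2   ]
mouthL1 [ 0.0545 -0.016   0.1619]
mouthR1 [0.0545 0.0133 0.162 ]
outL1 [ 0.0545 -0.0249  0.1619]
outR1 [0.0545 0.022  0.162 ]
outL2 [-0.0131 -0.0239  0.162 ]
outR2 [-0.0131  0.0234  0.162 ]
wallL [ 0.0461 -0.006   0.17  ]
wallR [0.046  0.0034 0.17  ]
footL [ 0.0289 -0.0036  0.1525]
footR [0.0288 0.0027 0.1525]
floorend [ 0.0353 -0.0012  0.17  ]
```

```bash
python3 -m jog '{"dr":[[0,0,-0.01],[0,0,-0.01],[0,0,-0.01],[0,0,-0.01],[0,0,-0.01],[0,0,-0.01],[0,0,-0.01]],"travel":[[0,-0.0003,0.002],[0,-0.0003,0.007],[0,-0.0003,0.012],[0,-0.0003,0.017],[0,-0.0003,0.022],[0,-0.0003,0.025],[0,-0.0003,0.025]],"grip":[0,0,0,0,0,0,0]}'; python3 -c "
from h import *
show()"
```

```text
clock: 14.7
tcp_pos: [0.634, -0.1769, 0.1836]
eef_rot: [-0.0, 0.654, 0.756, -0.0]
contact_force: [-0.4, -0.7, -1.8]
width: 0.025
t 14.7 tcp [ 0.634  -0.1769  0.1836] yaw 0.1441 z [-0.001  0.    -1.   ] F [-0.42 -0.68 -1.77] M [-0.04 -0.05 -0.04] w 0.025
```

```bash
python3 -m jog '{"dr":[[0,0,0],[0,0,0],[0,0,0],[0,0,0],[0,0,0],[0,0,0],[0,0,0]],"travel":[[0,0,0.004],[0,0,0.008],[0,0,0.012],[0,0,0.015],[0,0,0.017],[0,0,0.0175],[0,0,0.0175]],"grip":[0,0,0,0,0,0,0]}'; python3 -c "
from h import *
show()"; python3 -m jog '{"dr":[[0,0,0],[0,0,0],[0,0,0],[0,0,0]],"travel":[[0,0,0.0005],[0,0,0.001],[0,0,0.0015],[0,0,0.0015]],"grip":[0,0,0,0]}'; python3 -c "
from h import *
show()"
```

```text
clock: 15.58
tcp_pos: [0.6343, -0.177, 0.1667]
eef_rot: [0.0, 0.654, 0.756, 0.0]
contact_force: [0.3, 0.2, -2.4]
width: 0.023
t 15.57 tcp [ 0.6343 -0.177   0.1667] yaw 0.1441 z [ 0.  0. -1.] F [ 0.34  0.21 -2.45] M [-0.04 -0.01  0.  ] w 0.023
clock: 16.08
tcp_pos: [0.6342, -0.177, 0.165]
eef_rot: [-0.0, 0.654, 0.756, -0.0]
contact_force: [-1.2, 0.2, -1.4]
width: 0.024
t 16.07 tcp [ 0.6342 -0.177   0.165 ] yaw 0.144 z [-0.  0. -1.] F [-1.22  0.21 -1.43] M [ 0.04  0.04 -0.01] w 0.024
```

```bash
for i in 1 2 3; do python3 -m jog '{"dr":[[0,0,0],[0,0,0],[0,0,0]],"travel":[[0,0,0.0005],[0,0,0.001],[0,0,0.001]],"grip":[0,0,0]}' >/dev/null; python3 -c "
from h import *
show()"; done
```

```text
t 16.45 tcp [ 0.6342 -0.177   0.164 ] yaw 0.144 z [-0.  0. -1.] F [-1.08 -0.41 -0.62] M [-0.06 -0.03  0.05] w 0.026
t 16.82 tcp [ 0.6342 -0.177   0.1631] yaw 0.1441 z [-0.  0. -1.] F [ 0.02  0.66 -1.53] M [ 0.02 -0.02  0.02] w 0.025
t 17.2 tcp [ 0.6349 -0.1769  0.163 ] yaw 0.1442 z [ 0.002 -0.    -1.   ] F [-0.14  0.35  2.95] M [ 0.08  0.   -0.02] w 0.028
```

Floor felt at TCP z ≈ 0.163 (expected 0.1625). One more half-millimetre confirms, before letting go.

```bash
python3 -m jog '{"dr":[[0,0,0],[0,0,0]],"travel":[[0,0,0.0005],[0,0,0.0005]],"grip":[0,0]}'; python3 -c "
from h import *
show(); snap('side','s4',(240,160,270,225),6)"
```

```text
clock: 17.45
tcp_pos: [0.6353, -0.1769, 0.1629]
eef_rot: [0.001, 0.654, 0.756, 0.001]
contact_force: [-0.1, 1.2, 5.5]
width: 0.028
t 17.45 tcp [ 0.6353 -0.1769  0.1629] yaw 0.1443 z [ 0.002 -0.    -1.   ] F [-0.1   1.25  5.54] M [0.14 0.03 0.03] w 0.028
```

```bash
python3 -m jog '{"dr":[[0,0,0],[0,0,0],[0,0,0],[0,0,0],[0,0,0],[0,0,0]],"travel":[[0,0,-0.001],[0,0,-0.001],[0,0,-0.001],[0,0,-0.001],[0,0,-0.001],[0,0,-0.001]],"grip":[3,6,12,25,40,40]}' 20; python3 -m jog '{"dr":[[0,0,0],[0,0,0],[0,0,0],[0,0,0],[0,0,0],[0,0,0],[0,0,0],[0,0,0]],"travel":[[0,0,-0.008],[0,0,-0.02],[0,0,-0.04],[0,0,-0.065],[0,0,-0.09],[0,0,-0.11],[0,0,-0.12],[0,0,-0.12]],"grip":[40,40,40,40,40,40,40,40]}'; python3 - <<'E'
from h import *
show(); snap('wrist','w5'); snap('side','s5')
a=pickle.load(open('w5.pkl','rb'))[1]['pixels'][60:330,130:400,::-1]; b=pickle.load(open('s5.pkl','rb'))[1]['pixels'][130:265,170:305,::-1]
cv2.imwrite('pics/f.png',np.hstack([cv2.resize(a,(400,400)),cv2.resize(b,(400,400),interpolation=cv2.INTER_CUBIC)]))
E
```

```text
clock: 18.25
tcp_pos: [0.634, -0.177, 0.1622]
eef_rot: [-0.0, 0.654, 0.756, -0.0]
contact_force: [-0.4, 0.4, 0.6]
width: 0.401
clock: 19.25
tcp_pos: [0.6347, -0.177, 0.2836]
eef_rot: [0.001, 0.654, 0.756, 0.0]
contact_force: [0.4, -0.3, -0.2]
width: 0.398
t 19.25 tcp [ 0.6347 -0.177   0.2836] yaw 0.144 z [ 0.002 -0.    -1.   ] F [ 0.39 -0.33 -0.19] M [0.02 0.02 0.05] w 0.398
```

View pics/f.png

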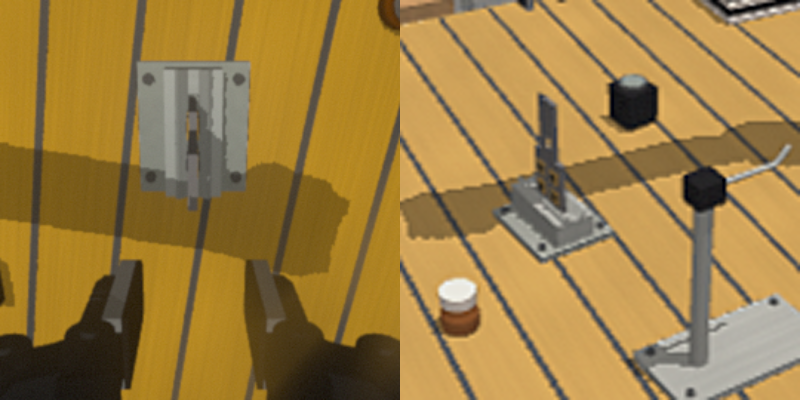

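Both views show the plate standing upright in the slot, the gripper clear above it, the peg empty and the bystanders undisturbed. I'll hand in.

```bash
python3 -c "
from h import *
env.hand_in(); show()"
```

```text
the job is handed in; nothing more can be done
the job is handed in; nothing more can be done
```

The carrier is off the peg and standing upright in the loading block's slot, foot down and released. I handed the job in at about 19 s on the clock, well under the 59 s limit; hand-in gave no verdict.

- **Taking it off:** I gripped the plain tab from above and lifted 6 mm to centre the hole on the peg. I slid it along and followed the bend up at 45° in small steps, reading the force after each. Those readings stayed within about 1 N sideways, with only the plate's weight downward. The one larger value was about 3.6 N vertical as the gripper closed, before the lift.
- **Seating it:** I corrected its position and angle over the slot twice from wrist pictures. The slot floor was felt at TCP height 0.163 m, against 0.1625 m expected. The peak reading was about 5.5 N.
- **Last checks:** The side and wrist pictures show the plate upright in the slot and the peg empty. The gripper was open about 120 mm above its release height and reading near-zero force. The lens block and jar look unmoved. The tray was outside the last pictures, but the arm never came near it.
- **Disagreement:** The first position fit from the fixed cameras put the stand about 4–5 mm farther out than the wrist camera did. I used the wrist camera's values, and the grip and slide agreed with them.

I viewed 10 pictures plus the final combined one, so one over the budget of 10.

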